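Tilt the drilling table to the preset angle and reclamp it

ROBOT

A 6-joint arm with a two-finger parallel gripper is mounted at the origin on a cart in front of the work surface, level with it; the furniture and walls round the work are solid. World frame = base frame: x ahead of the robot, y to its left, z up, the work surface at z = 0. Lengths are in m, angles in degrees, forces in N, time in s.
With the tool pointing down it reaches from about 0.275 to 0.75 m from the base axis. Payload 10.2 kg.
Tool frame: the origin (TCP) lies midway between the tips of the shut fingers; the grasp point (between the pads) lies 19 mm behind it; z points along the fingers, y is the line along which they close (so a half turn about z gives the same grasp; the last joint's range is limited). The gripper opens to 85 mm and grips with 20 to 120 N. Pads are 22 mm wide; open, the fingers measure 114 mm over their backs; the gripper's body (76 mm by 85 mm) begins 54 mm behind the grasp point. The pads swing forward as they close: fully open they stand 13 mm farther back than shut.
Start: joints at [52.46, 17.928, 85.812, -0, 76.261, -12.8], TCP at [0.22, 0.477, 0.231] pointing down, gripper open.
Joint ranges: [-168.41, 168.41], [-55.51, 124.54], [10.69, 146.95], [-70.63, 250.63], [1, 178], [-165.06, 165.06]. Speed limits (degrees/s): [136.94, 136.94, 172.46, 180, 180, 180].

INTERFACE

Orientations are given as a 3x3 rotation matrix whose columns are the frame's x, y, z axes.
In Python, from station import arm gives the robot as it stands.
- The arm moves only by the shell command python3 -m creep 'ROWS' [OPENING] [FORCE]. ROWS is JSON, a list of rows, each an object with "delta_pos": the shift along the tool's x, y, z in units of 30 mm (1.0 is 30 mm), a list of three; "spin": the turn about the tool's z in units of 6 degrees (1.0 is 6 degrees). A call has 1 to 5 rows; each row shifts and turns the commanded pose from where the row before left it, along the tool's axes as they then stand; what a row does not reach is not made up. A row lasts 1/12 s, in which the tool goes at most 41.7 mm and 7.16 degrees, less where a joint would pass 70% of its speed; a pose out of reach is approached as far as the arm can. A call is refused whole if a number of a shift passes 1 or a number of a turn 1, either way. A call with a gripper value outside its range is refused whole. OPENING is the finger opening in mm, from 0 to 85.4, set as the call begins (- or left out, the last holds). The fingers move at their own pace and stop on an object; FORCE is the grip in N (left out, the last holds). Time passes only in rows, so rows that do not move let the fingers close. It gives the time, the measured TCP pose, the force, the opening and the grip force at its end, in the units of the state.
- arm.observe(): the state, without advancing time (a new reading comes with each control period).
- arm.grab_frame(name): name is "scene" or "top" or "wrist"; returns a dict with "frame" (384x512x3 uint8, blue, green, red), "z_map" (384x512 float32, m along the optical axis (not along the pixel's ray), 0 where there is no reading), "fx", "fy", "cx", "cy" (pixels), "R" (3x3) and "t" (3): a world point X has camera coordinates R X + t. Camera axes: x right, y down, z forward; pixel columns grow to the right and rows downward; lengths in m; the calibration is good to about 2 mm. The wrist camera is an equidistant fisheye: a pixel r from the principal point sees the ray r / f radians off the axis. A picture is of the moment at which its call begins.
- arm.finish_job(): hands the job in; it is judged then, once.
Trained networks look in a picture, given as the dict that the camera call returned (one of the last four; its "shot" number tells which), for a name from the list of things; names that differ only in an ending like _2 or _b are one class to them, and where a whole thing is asked for, a point or a joint stands for the part that bears it (a point fixed in the world has none). Each returns a list of dicts, best first, with "confidence" (0 to 1); they miss things now and then, are a little off and sometimes report something else, mostly with a low value. They report only what shows in the picture. A call takes as long as a camera call.
- arm.look_for(target, picture): "xy" ([column, row] in pixels, amid what is visible of it).
- arm.regions_of(target, picture): "mask" (384x512 bool, what is visible of it) and "xy" ([column, row] in pixels, amid what is visible of it).
The state is a dict: "time": time; "q": joint angles; "qvel": joint speeds; "joint_efforts": joint torques, N m; "position": TCP position; "tcp_rot": TCP orientation; "force": force on the tool from outside, world axes, zero at the start; "ft_torque": the same for the moment, N m; "width": opening from 0.0 (shut) to 1.0 (fully open); "finger_force": force on a finger pad.
Only numpy, scipy, OpenCV 4.12 (cv2) and the standard library are available. Lean on these libraries where they do the work, as an engineer would, in place of code of your own. Each camera call takes 0.05 s, during which the arm holds its last target. There are 200 camera calls.

TASK

Set the tilting drilling table to the angle that the thin preset arm beside it shows: slacken the clamp lever on its side fully clear while the table is still down, raise the stiff-hinged table by its front bar until its edge lies in line with the preset arm, then swing the lever back until the clamp nips the table firmly, by feel, without forcing it. Do not shift the preset arm, and leave the things around where they stand.

Things in the scene. Friction and masses are not known exactly. Their poses are not given: they have to be found in the camera images.
- stand: Fixed grey stand of the drilling table, foot 250 x 260 mm. Origin: on the bench under its middle; x towards the hinge (away from the robot), y left, z up. In this frame the table's hinge axis runs along y at x = 100, z = 100 mm; the clamp lever's axis along y at x = 20, z = 86 mm on the right (-y) side, on a bracket 108 mm high at y = -121 to -135 mm.
- table (a joint): Tilt of the steel table, a plate 180 mm (x) by 170 mm (y), 12 mm thick, centred on the hinge axis height: 0 flat, grows as its front edge rises, up to 1.2 rad. The hinge is stiff: the table stays where it is left. Its bar takes about 10 N to lift when the clamp is slack; when clamped it must not be forced.
- table_bar (a point): Middle of the table's front bar: a round bar 12 mm thick, along the stand's y, 228 mm from the hinge axis; 78 mm free between its two end arms and 36 mm clear between bar and plate edge. Axes are the table's own: x towards the hinge, y left, z out of the top.
- table_edge (a point): Front left corner of the table, 190 mm from the hinge axis, with the table's axes.
- angle_arm (a joint): Angle of the preset arm, measured like the table's tilt about the same axis: the angle to set the table to (0.45 to 0.9 rad). It turns if it is knocked.
- angle_arm_tip (a point): Free end of the preset arm: a thin brass strip 8 x 4 mm, 190 mm from the hinge axis, standing 7 mm beside the table's left edge in front of the fixed scale plate. Its axes turn with the arm as the table's do with the table.
- clamp_lever (a joint): Lever angle: about 0 at the start (clamped; leans 0.45 rad from upright, away from the robot), grows as the knob swings towards the robot, which slackens; slack stop 1.25; -0.7 at the other end. The bite differs each time (0.5 to -0.1). Friction 0.5 N m, it stays where left; past the bite it grows harder. Firm: about 1.0 N m (11 N at the knob); over 1.3 N m is forced.
- clamp_knob (a point): Centre of the bare metal ball knob, 26 mm in diameter, at the lever's end, 90 mm from the lever's axis and 179 mm right of the stand's middle.
- clamp_pad: Brass pad, 22 mm in diameter, that the lever's screw presses against the quadrant plate under the table's right edge. Not to be handled. Origin: middle of its face.
- drink_can: Bystander: drink can 66 mm thick, 115 mm high; origin under its middle.
- box_screws: Bystander: small carton 70 x 45 x 30 mm; origin under its middle.
- small_jar: Bystander: small jar 46 mm thick, 106 mm high; origin under its middle.

How it is judged (in metres and radians):
On the way, in this order (a step that is already met when the one before it is completed fails the run):
1. the clamp is slack (pad clear of the quadrant, lever swung at least 0.8 rad) with the table still flat (below 0.04 rad) (contact force between clamp_pad and anything else below 1 N and value of joint clamp_lever above 0.8 rad and value of joint table below 0.04 rad), for 0.2 s.
2. the table is in line with the preset arm within 0.06 rad, at rest, the clamp still slack (angle between the x axis of table_edge and the x axis of angle_arm_tip, either way round below 0.06 rad and velocity of joint table between -0.03 and 0.03 rad/s and contact force between clamp_pad and anything else below 1 N), for 0.3 s.
At the end, for the whole second after the job is handed in: The table rests in line with the preset arm within 0.06 rad (3.4 degrees), the clamp pad presses on its quadrant with more than 45 N, the preset arm's tip is within 10 mm of where it was, and the can and jar stand upright (angle between the x axis of table_edge and the x axis of angle_arm_tip, either way round below 0.06 rad and contact force between clamp_pad and anything else above 45 N and distance of angle_arm_tip from where it was at the start of the episode below 0.01 m and velocity of joint table between -0.03 and 0.03 rad/s and angle between each of drink_can, small_jar's own z axis and vertical below 0.2 rad); the robot touches nothing.
It fails at once if the clamp is forced: more than 135 N at the pad (contact force between clamp_pad and anything else above 135 N).
It fails at once if the preset arm is shifted by more than 10 mm at its tip (distance of angle_arm_tip from where it was at the start of the episode above 0.01 m).
It fails at once if a bystander is shifted by more than 30 mm (distance of any of drink_can, box_screws, small_jar from where it was at the start of the episode above 0.03 m).
It also fails if it takes over 72 s, if anything falls off the work surface, if the arm or the gripper's body presses on something with over 40 N, if the wrist force passes 120 N, or if a joint passes its speed limit or range.

## Working session

There is one attempt and no reset: what is moved stays moved. The work goes in short steps, Python scripts to look and compute and a shell command to move; the robot and the scene stay as the last step left them, time stands still between calls to the robot, and variables do not carry over. Pictures are saved under pics/ and viewed, at most 10 in all, crops included, and the job is handed in when it is done.

```bash
mkdir -p pics; ls; cat > h.py <<'E'
import numpy as np, cv2
from station import arm
def pt(p,xy,r=2):
    u,v=int(round(xy[0])),int(round(xy[1]))
    z=p["z_map"][max(0,v-r):v+r+1,max(0,u-r):u+r+1]; z=z[z>0]
    if len(z)==0: return None
    z=np.median(z); return p["R"].T@(np.array([(xy[0]-p["cx"])/p["fx"]*z,(xy[1]-p["cy"])/p["fy"]*z,z])-p["t"])
def cloud(p,m):
    v,u=np.nonzero(m&(p["z_map"]>0)); z=p["z_map"][v,u]
    return (np.c_[(u-p["cx"])/p["fx"]*z,(v-p["cy"])/p["fy"]*z,z]-p["t"])@p["R"]
E
python3 - <<'E'
from h import *
np.set_printoptions(precision=4,suppress=True)
ims=[]
for n in("scene","top"):
    p=arm.grab_frame(n); ims.append(p["frame"].copy()); cv2.imwrite(f"pics/{n}0.png",p["frame"])
    print(n,p["R"].T@-p["t"],p["R"][2],p["fx"])
    for t in["stand","table_bar","table_edge","angle_arm_tip","clamp_knob","clamp_pad","drink_can","box_screws","small_jar"]:
        for d in arm.look_for(t,p)[:2]: print(t,np.round(d["xy"]),round(d["confidence"],2),pt(p,d["xy"]))
o=arm.observe();print(o["time"],o["tcp_rot"],o["force"])
cv2.imwrite("pics/both.png",cv2.resize(np.vstack(ims),(0,0),fx=.78,fy=.78))
E
```

```text
pics
scene [-0.2641  1.0433  0.6171] [ 0.6727 -0.6058 -0.4248] 478.18174903778294
stand [292. 220.] 0.72 [0.4301 0.2899 0.0684]
table_bar [310. 200.] 0.59 [0.4284 0.231  0.1062]
table_edge [304. 198.] 0.81 [0.4445 0.2351 0.1048]
angle_arm_tip [237. 285.] 0.73 [0.3574 0.5243 0.029 ]
angle_arm_tip [251. 181.] 0.54 [0.578  0.2932 0.1235]
clamp_knob [337. 168.] 0.51 [0.4978 0.0464 0.1214]
drink_can [167. 256.] 0.65 [0.4722 0.6164 0.0812]
box_screws [237. 285.] 0.63 [0.3576 0.5239 0.0299]
box_screws [339. 161.] 0.3 [0.5017 0.0328 0.1355]
small_jar [178. 220.] 0.95 [0.5875 0.5124 0.0831]
top [0.4584 0.3363 0.9722] [ 0.0516 -0.0219 -0.9984] 382.0487874463657
stand [303. 194.] 0.79 [0.4925 0.2197 0.1057]
stand [178. 149.] 0.5 [0.5988 0.5042 0.1048]
table_bar [306. 195.] 0.92 [0.492  0.2138 0.106 ]
table_edge [303. 195.] 0.76 [0.4909 0.2202 0.1058]
angle_arm_tip [262. 178.] 0.63 [0.539  0.3096 0.0141]
clamp_knob [387. 186.] 0.86 [0.5082 0.0396 0.1403]
clamp_knob [304. 191.] 0.36 [0.4995 0.2177 0.1066]
drink_can [142. 196.] 0.67 [0.4936 0.5833 0.1112]
box_screws [178. 246.] 0.97 [0.3739 0.5173 0.0291]
small_jar [179. 148.] 0.92 [0.6013 0.5018 0.1053]
1.0 [[-0.9082  0.4185 -0.    ]
 [ 0.4185  0.9082 -0.0001]
 [-0.     -0.0001 -1.    ]] [ 0.5208  0.4284 -0.6923]
```

View pics/both.png

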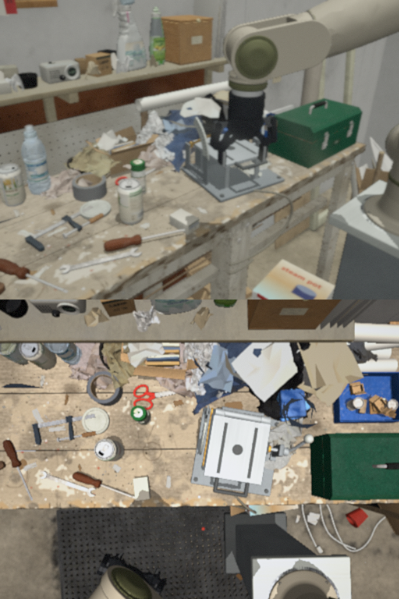

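The pictures show the stand at about (0.49, 0.22), with the knob on its right at top pixel (387,186). A green toolbox sits close beside the knob, and the bystanders are far to the left. Next I fit the stand's pose.

```bash
python3 - <<'E'
from h import *
np.set_printoptions(precision=4,suppress=True)
p=arm.grab_frame("top")
P=cloud(p,np.ones((384,512),bool))
def rect(m):
    r=cv2.minAreaRect(P[m][:,:2].astype(np.float32)); print(r,m.sum()); return r
roi=(abs(P[:,0]-.49)<.17)&(abs(P[:,1]-.21)<.17)
rect(roi&(P[:,2]>.098)&(P[:,2]<.112)&(abs(P[:,1]-.22)<.09)&(abs(P[:,0]-.49)<.13))
for d in arm.regions_of("table_edge",p)[:1]:
    Q=cloud(p,cv2.erode(d["mask"].astype(np.uint8),np.ones((2,2)))>0); print(np.percentile(Q[:,2],[2,50,98]));
    Q=Q[(Q[:,2]>.095)&(Q[:,2]<.115)];print(cv2.minAreaRect(Q[:,:2].astype(np.float32)))
for d in arm.regions_of("clamp_knob",p)[:1]:
    Q=cloud(p,d["mask"]);print("knob",np.median(Q,0),Q.min(0),Q.max(0))
for d in arm.regions_of("angle_arm_tip",p)[:1]:
    Q=cloud(p,d["mask"]);print("arm",d["confidence"],np.median(Q,0),Q.min(0),Q.max(0)); print(Q[::8])
box=P[(P[:,1]<.02)&(P[:,1]>-.2)&(P[:,2]>.08)&(P[:,0]>.3)&(P[:,0]<.65)]
print("box",np.percentile(box,[1,50,99],axis=0))
im=p["frame"][110:270,230:440];a=cv2.resize(im,None,fx=3.6,fy=3.6,interpolation=cv2.INTER_CUBIC)
cv2.imwrite("pics/c1.png",a)
E
```

```text
((0.4904514253139496, 0.21955522894859314), (0.17900069057941437, 0.2572516202926636), 89.28114318847656) 6689
[0.1018 0.1053 0.1093]
((0.48327958583831787, 0.2163379192352295), (0.1753515899181366, 0.24174480140209198), 79.56214904785156)
knob [0.5093 0.0426 0.1408] [ 0.4784 -0.0159  0.0011] [0.5334 0.0786 0.1809]
arm 0.46 [0.533  0.3059 0.1542] [0.4542 0.2893 0.0071] [0.6173 0.3206 0.2067]
[[0.6173 0.2893 0.1085]
 [0.5879 0.2948 0.1214]
 [0.5757 0.2975 0.1277]
 [0.5634 0.3025 0.1374]
 [0.5538 0.3029 0.144 ]
 [0.5445 0.3054 0.1493]
 [0.5377 0.3034 0.1517]
 [0.5285 0.308  0.1583]
 [0.4955 0.3133 0.1796]
 [0.4849 0.3136 0.1862]
 [0.4765 0.316  0.1933]
 [0.4683 0.3183 0.1998]
 [0.4622 0.3204 0.203 ]
 [0.4542 0.3206 0.2061]]
box [[ 0.3515 -0.1978  0.0828]
 [ 0.4491 -0.0989  0.1522]
 [ 0.6439  0.0133  0.186 ]]
```

View pics/c1.png

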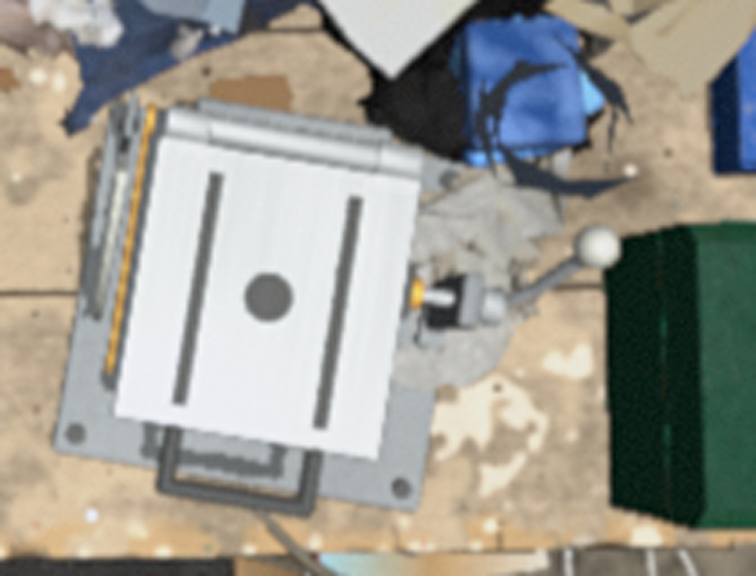

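The close-up shows the table flat with its bar at the front. The lever knob is at crop (598,247), just left of the toolbox edge, and the preset arm strip is on the left. Now the exact stand pose and the key points.

```bash
cat >> h.py <<'E'
def togo(target):
    o=arm.observe(); d=o["tcp_rot"].T@(np.array(target)-o["position"]) if hasattr(o["tcp_rot"],"T") else np.array(o["tcp_rot"]).T@(np.array(target)-np.array(o["position"]))
    return np.round(d/.03,2)
E
python3 - <<'E'
from h import *
np.set_printoptions(precision=4,suppress=True)
p=arm.grab_frame("top")
hsv=cv2.cvtColor(p["frame"],cv2.COLOR_BGR2HSV)
m=(hsv[...,2]>150)&(hsv[...,1]<40)
zz=np.zeros((384,512),bool); zz[120:255,255:350]=1
m&=zz
n,l,s,_=cv2.connectedComponentsWithStats(m.astype(np.uint8)); k=1+s[1:,4].argmax()
Q=cloud(p,l==k);print(len(Q),np.percentile(Q[:,2],[2,50,98])); Q=Q[(Q[:,2]>.1)&(Q[:,2]<.11)]
r=cv2.minAreaRect(Q[:,:2].astype(np.float32));print(r); print(cv2.boxPoints(r))
a=np.deg2rad(r[2]); 
# candidates yaw near -10.6
for y in(a,a-np.pi/2):
    if abs(y+.185)<.2: yaw=y
c=np.array(r[0]); ux=np.array([np.cos(yaw),np.sin(yaw)]);uy=np.array([-ux[1],ux[0]])
q=(Q[:,:2]-c); print("yaw",np.degrees(yaw),np.percentile(q@ux,[1,99]),np.percentile(q@uy,[1,99]))
# dark bar
P=cloud(p,np.ones((384,512),bool));q=P[:,:2]-c;X=q@ux;Y=q@uy
b=(X<-.1)&(X>-.17)&(abs(Y)<.07)&(P[:,2]>.09)&(P[:,2]<.115);print("bar",b.sum(),np.percentile(X[b],[2,50,98]),np.percentile(Y[b],[2,50,98]))
k=(Y<-.15)&(Y>-.2)&(abs(X-.05)<.05)&(P[:,2]>.14);print("knob",k.sum(),np.percentile(X[k],[2,50,98]),np.percentile(Y[k],[2,50,98]),P[k].max(0))
A=P[(abs(Y-.094)<.02)&(P[:,2]>.115)&(abs(X)<.12)];q=A[:,:2]-c
print("arm",[np.c_[q@ux,q@uy,A[:,2]][::12]])
print("box near knob", P[(Y<-.19)&(Y>-.28)&(X<.12)&(X>-.15)&(P[:,2]>.03)].max(0))
E
```

```text
7969 [0.0089 0.1047 0.1112]
((0.510039210319519, 0.22332331538200378), (0.197653666138649, 0.2033938616514206), 79.845947265625)
[[0.3925 0.144 ]
 [0.5927 0.1081]
 [0.6276 0.3027]
 [0.4274 0.3385]]
yaw -10.154052734374996 [-0.0998  0.095 ] [-0.0913  0.0756]
bar 431 [-0.1451 -0.1345 -0.1002] [-0.0582 -0.0064  0.0457]
knob 152 [0.0304 0.0424 0.0559] [-0.1964 -0.1827 -0.1755] [0.5333 0.0449 0.1807]
arm [array([[ 0.074 ,  0.0855,  0.115 ],
       [ 0.0457,  0.0971,  0.1985],
       [ 0.0536,  0.085 ,  0.1289],
       [ 0.0329,  0.0956,  0.2179],
       [ 0.0276,  0.0946,  0.2133],
       [ 0.0211,  0.0975,  0.2127],
       [ 0.0266,  0.0857,  0.146 ],
       [ 0.0117,  0.0978,  0.2048],
       [ 0.0082,  0.0951,  0.2033],
       [ 0.0104,  0.0855,  0.1544],
       [-0.0017,  0.0994,  0.1908],
       [-0.0052,  0.0967,  0.1883],
       [-0.006 ,  0.0875,  0.1643],
       [-0.0101,  0.0847,  0.1676],
       [-0.0188,  0.0962,  0.1728],
       [-0.0227,  0.0955,  0.168 ],
       [-0.026 ,  0.0867,  0.1776],
       [-0.0325,  0.0999,  0.1329],
       [-0.0366,  0.097 ,  0.1353],
       [-0.0408,  0.0845,  0.1881],
       [-0.0534,  0.0847,  0.1959],
       [-0.0662,  0.0868,  0.2038]])]
box near knob [0.5901 0.0291 0.1788]
```

```bash
R='{"delta_pos":[0,0,0],"spin":1}'
python3 -m creep '[{"delta_pos":[0,0,-0.5],"spin":1},{"delta_pos":[0,0,-0.5],"spin":1},{"delta_pos":[0,0,-0.5],"spin":1},{"delta_pos":[0,0,0],"spin":1},{"delta_pos":[0,0,0],"spin":1}]' 44
python3 -m creep '[{"delta_pos":[0,0,0],"spin":1},{"delta_pos":[0,0,0],"spin":1},{"delta_pos":[0,0,0],"spin":1},{"delta_pos":[0,0,0],"spin":1},{"delta_pos":[0,0,0],"spin":1}]'
python3 -m creep '[{"delta_pos":[0,0,0],"spin":1},{"delta_pos":[0,0,0],"spin":1},{"delta_pos":[0,0,0],"spin":0.63},{"delta_pos":[0,0,0],"spin":0},{"delta_pos":[0,0,0],"spin":0}]'
python3 -c "
from h import *
o=arm.observe();print(o['q'],o['tcp_rot'],togo([.52,.036,.25]))"
```

```text
time: 1.67
position: [0.2199, 0.477, 0.2772]
tcp_rot: [[-0.573, 0.82, 0.001], [0.82, 0.573, 0.001], [0.001, 0.002, -1.0]]
force: [-0.3, -0.5, -0.2]
width: 0.516
finger_force: 0.0
time: 2.08
position: [0.2197, 0.4768, 0.2763]
tcp_rot: [[-0.087, 0.996, 0.0], [0.996, 0.087, 0.0], [0.0, 0.0, -1.0]]
force: [-0.0, 0.5, 0.6]
width: 0.514
finger_force: 0.0
time: 2.5
position: [0.2198, 0.4768, 0.2763]
tcp_rot: [[0.18, 0.984, 0.0], [0.984, -0.18, 0.0], [0.0, 0.0, -1.0]]
force: [0.3, -0.5, -0.4]
width: 0.516
finger_force: 0.0
[5.24579625e+01 1.62825064e+01 8.12814011e+01 8.66050322e-04
 8.24327948e+01 6.28552706e+01] [[ 1.80474892e-01  9.83579592e-01  2.31908207e-05]
 [ 9.83579590e-01 -1.80474893e-01  5.47670587e-05]
 [ 5.80531221e-05  1.29259390e-05 -9.99999998e-01]] [-12.65  12.5    0.88]
```

```bash
python3 -m creep '[{"delta_pos":[-0.9,0.89,0],"spin":0},{"delta_pos":[-0.9,0.89,0],"spin":0},{"delta_pos":[-0.9,0.89,0],"spin":0},{"delta_pos":[-0.9,0.89,0],"spin":0},{"delta_pos":[-0.9,0.89,0],"spin":0}]' >/dev/null
python3 -m creep '[{"delta_pos":[-0.9,0.89,0],"spin":0},{"delta_pos":[-0.9,0.89,0],"spin":0},{"delta_pos":[-0.9,0.89,0],"spin":0},{"delta_pos":[-0.9,0.89,0],"spin":0},{"delta_pos":[-0.9,0.89,0],"spin":0}]' >/dev/null
python3 -m creep '[{"delta_pos":[-0.9,0.89,0],"spin":0},{"delta_pos":[-0.9,0.89,0],"spin":0},{"delta_pos":[-0.9,0.89,0],"spin":0},{"delta_pos":[-0.05,0.04,0],"spin":0},{"delta_pos":[0,0,0.5],"spin":0}]'
python3 - <<'E'
from h import *
np.set_printoptions(precision=4,suppress=True)
print(togo([.52,.036,.15]))
for n in("wrist","scene"):
    p=arm.grab_frame(n);cv2.imwrite(f"pics/{n}1.png",p["frame"])
    if n=="wrist":
        for d in arm.look_for("clamp_knob",p)[:2]:print(d)
        print({k:p[k] for k in("fx","fy","cx","cy","R","t")}); w=p["frame"].copy()
    else: s=p["frame"][60:260,200:460].copy()
s=cv2.resize(s,(512,394)); cv2.imwrite("pics/v1.png",cv2.resize(np.vstack([w,s]),None,fx=.77,fy=.77))
E
```

```text
time: 3.75
position: [0.4996, 0.0648, 0.2629]
tcp_rot: [[0.183, 0.983, 0.004], [0.983, -0.183, -0.0], [0.0, 0.004, -1.0]]
force: [-0.4, 0.6, 0.5]
width: 0.51
finger_force: 0.0
[-0.82  0.83  3.77]
{'xy': [277.3, 214.9], 'confidence': 0.79}
{'xy': [228.1, 59.6], 'confidence': 0.61}
{'fx': 297.3186396354542, 'fy': 297.3186396354542, 'cx': 259.21466019102235, 'cy': 195.0818673899659, 'R': array([[ 0.9833, -0.182 ,  0.0042],
       [-0.1739, -0.9322,  0.3175],
       [-0.0538, -0.3129, -0.9483]]), 't': array([-0.4804,  0.0962,  0.4572])}
```

View pics/v1.png

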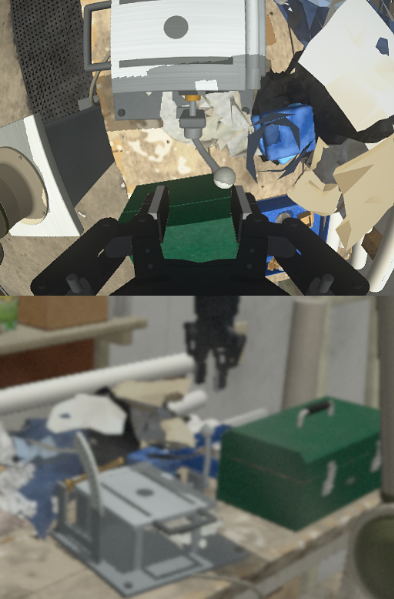

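The wrist view shows the knob at pixel (291,231) beyond the toolbox's edge, with the fingers to either side nearby. Next I locate the knob from this view.

```bash
python3 - <<'E'
from h import *
np.set_printoptions(precision=4,suppress=True)
print(togo([.52,.036,.15]),arm.observe()["position"])
p=arm.grab_frame("wrist"); f=p["fx"]
hsv=cv2.cvtColor(p["frame"],cv2.COLOR_BGR2HSV)
d=arm.regions_of("clamp_knob",p)
for e in d[:2]: print(e["xy"],e["confidence"],e["mask"].sum())
c=cv2.HoughCircles(cv2.GaussianBlur(p["frame"][180:280,230:350].max(2),(3,3),0),cv2.HOUGH_GRADIENT,1,20,param1=80,param2=12,minRadius=8,maxRadius=22)
for u,v,r in c[0][:3]:
    u+=230;v+=180;x,y=u-p["cx"],v-p["cy"];R=np.hypot(x,y);th=R/f
    ray=p["R"].T@np.array([x/R*np.sin(th),y/R*np.sin(th),np.cos(th)]);C=-p["R"].T@p["t"]
    print(u,v,r,p["z_map"][int(v),int(u)],C+ray*(.168-C[2])/ray[2], C+ray*(p["z_map"][int(v),int(u)]/np.cos(th)+.013))
E
```

```text
[-0.87  0.94  3.69] [0.4973 0.0668 0.2608]
[282.6, 220.3] 0.68 1404
[232.7, 59.7] 0.44 23671
295.5 233.5 14.7 0.24592046 [0.5227 0.029  0.168 ] [0.5227 0.0292 0.1682]
321.5 216.5 20.3 0.43630746 [0.5473 0.0409 0.168 ] [ 0.5743 -0.0409 -0.0126]
291.5 197.5 16.7 0.42620274 [0.5239 0.0629 0.168 ] [ 0.5329 -0.0019 -0.0125]
```

```bash
python3 -m creep '[{"delta_pos":[-0.48,0.51,0],"spin":0},{"delta_pos":[-0.48,0.51,0],"spin":0},{"delta_pos":[0,0,0],"spin":0},{"delta_pos":[0,0,0],"spin":0},{"delta_pos":[0,0,0],"spin":0}]' 
python3 -m creep '[{"delta_pos":[0,0,0.8],"spin":0},{"delta_pos":[0,0,0.8],"spin":0},{"delta_pos":[0,0,0.6],"spin":0},{"delta_pos":[0,0,0],"spin":0},{"delta_pos":[0,0,0],"spin":0}]'
python3 -c "
from h import *
print(togo([.522,.033,.15]))"
```

```text
time: 4.42
position: [0.5224, 0.0333, 0.2617]
tcp_rot: [[0.182, 0.983, 0.0], [0.983, -0.182, 0.0], [0.0, 0.0, -1.0]]
force: [0.0, -0.1, -0.1]
width: 0.514
finger_force: 0.0
time: 4.83
position: [0.5223, 0.0334, 0.1957]
tcp_rot: [[0.182, 0.983, -0.001], [0.983, -0.182, 0.0], [0.0, -0.001, -1.0]]
force: [0.4, -0.3, -0.1]
width: 0.514
finger_force: 0.0
[-0.01 -0.01  1.52]
```

```bash
python3 -m creep '[{"delta_pos":[0,0,0.4],"spin":0},{"delta_pos":[0,0,0.4],"spin":0},{"delta_pos":[0,0,0.4],"spin":0},{"delta_pos":[0,0,0.2],"spin":0},{"delta_pos":[0,0,0.1],"spin":0}]' 
python3 - <<'E'
from h import *
p=arm.grab_frame("wrist");cv2.imwrite("pics/w2.png",p["frame"][100:360,100:420])
E
```

```text
time: 5.25
position: [0.5229, 0.0329, 0.1509]
tcp_rot: [[0.182, 0.983, 0.001], [0.983, -0.182, -0.0], [0.0, 0.001, -1.0]]
force: [-0.5, 0.3, -0.0]
width: 0.518
finger_force: 0.0
```

View pics/w2.png

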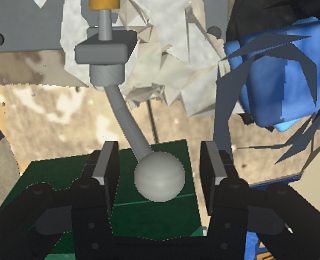

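The knob sits well between the fingers, at crop (160,175). I'll narrow the fork and swing the lever along its arc towards the robot.

```bash
python3 -m creep '[{"delta_pos":[0,0,0],"spin":0},{"delta_pos":[0,0,0],"spin":0},{"delta_pos":[0,0,0],"spin":0},{"delta_pos":[-0,-0.35,-0.14],"spin":0},{"delta_pos":[0,-0.36,-0.10],"spin":0}]' 31 20
python3 -m creep '[{"delta_pos":[0,-0.25,-0.03],"spin":0},{"delta_pos":[0,-0.25,-0.02],"spin":0},{"delta_pos":[0,-0.25,-0.01],"spin":0},{"delta_pos":[0,-0.25,0.03],"spin":0},{"delta_pos":[0,-0.25,0.04],"spin":0}]'
python3 -m creep '[{"delta_pos":[0,-0.24,0.06],"spin":0},{"delta_pos":[0,-0.23,0.09],"spin":0},{"delta_pos":[0,-0.23,0.11],"spin":0},{"delta_pos":[0,-0.22,0.11],"spin":0},{"delta_pos":[0,-0.19,0.13],"spin":0}]'
python3 -m creep '[{"delta_pos":[0,-0.18,0.13],"spin":0},{"delta_pos":[0,-0.15,0.1],"spin":0},{"delta_pos":[0,0,0],"spin":0},{"delta_pos":[0,0,0],"spin":0}]'
python3 - <<'E'
from h import *
p=arm.grab_frame("wrist");a=p["frame"][100:360,100:420]
p=arm.grab_frame("scene");b=cv2.resize(p["frame"][120:260,240:412],(320,260));cv2.imwrite("pics/w3.png",np.hstack([a,b]))
E
```

```text
time: 5.72
position: [0.5044, 0.0359, 0.1595]
tcp_rot: [[0.183, 0.983, 0.009], [0.983, -0.183, -0.002], [-0.0, 0.009, -1.0]]
force: [10.1, -3.1, 7.6]
width: 0.362
finger_force: 5.5
time: 6.13
position: [0.4671, 0.043, 0.1593]
tcp_rot: [[0.183, 0.983, 0.008], [0.983, -0.183, -0.001], [0.0, 0.008, -1.0]]
force: [6.8, -1.5, 5.1]
width: 0.363
finger_force: 3.4
time: 6.55
position: [0.4343, 0.0491, 0.1442]
tcp_rot: [[0.183, 0.983, 0.008], [0.983, -0.183, -0.001], [0.0, 0.008, -1.0]]
force: [5.0, -1.2, 7.3]
width: 0.366
finger_force: 4.4
time: 6.88
position: [0.4236, 0.0511, 0.1364]
tcp_rot: [[0.183, 0.983, 0.004], [0.983, -0.183, -0.001], [0.0, 0.004, -1.0]]
force: [4.2, -0.6, 5.6]
width: 0.364
finger_force: 3.3
```

View pics/w3.png

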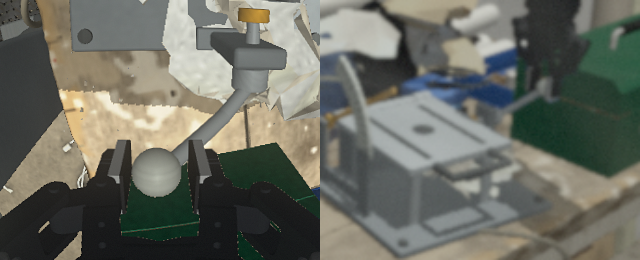

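The lever is at about 1.15 rad and the table is still flat. I'll release it and move over the bar.

```bash
python3 -m creep '[{"delta_pos":[0,0,0],"spin":0},{"delta_pos":[0,0,0],"spin":0},{"delta_pos":[0,0,0],"spin":0},{"delta_pos":[0,0,-0.4],"spin":0},{"delta_pos":[0,0,-0.8],"spin":0}]' 44 
python3 -m creep '[{"delta_pos":[0,0,-0.9],"spin":0},{"delta_pos":[0,0,-0.9],"spin":0},{"delta_pos":[0,0,-0.6],"spin":0},{"delta_pos":[0.9,-0.45,0],"spin":0},{"delta_pos":[0.9,-0.45,0],"spin":0}]' 
python3 -m creep '[{"delta_pos":[0.9,-0.45,0],"spin":0},{"delta_pos":[0.9,-0.45,0],"spin":0},{"delta_pos":[0.9,-0.45,0],"spin":0},{"delta_pos":[0.9,-0.45,0],"spin":0},{"delta_pos":[0.5,-0.2,0],"spin":0}]' 
python3 -m creep '[{"delta_pos":[0,0,0.9],"spin":0},{"delta_pos":[0,0,0.4],"spin":0},{"delta_pos":[0,0,0],"spin":0},{"delta_pos":[0,0,0],"spin":0}]' 28
python3 - <<'E'
from h import *
print(togo([.3716,.2416,.083]))
for n in("top","wrist"):
    p=arm.grab_frame(n)
    if n=="top":
        d=arm.regions_of("clamp_knob",p)[0];Q=cloud(p,d["mask"]);print(np.median(Q,0),d["confidence"])
    cv2.imwrite(f"pics/{n}4.png",p["frame"])
E
```

```text
time: 7.4
position: [0.4206, 0.0516, 0.1695]
tcp_rot: [[0.183, 0.983, -0.007], [0.983, -0.183, 0.001], [-0.0, -0.007, -1.0]]
force: [-0.1, -0.5, -0.1]
width: 0.511
finger_force: 0.0
time: 7.82
position: [0.4056, 0.1095, 0.2439]
tcp_rot: [[0.185, 0.983, 0.001], [0.983, -0.185, 0.0], [0.0, 0.001, -1.0]]
force: [1.3, -0.8, -0.8]
width: 0.514
finger_force: 0.0
time: 8.23
position: [0.3675, 0.2435, 0.243]
tcp_rot: [[0.181, 0.984, -0.002], [0.984, -0.181, 0.0], [-0.0, -0.002, -1.0]]
force: [1.2, 0.3, 0.4]
width: 0.516
finger_force: 0.0
time: 8.57
position: [0.3688, 0.2412, 0.2041]
tcp_rot: [[0.183, 0.983, -0.002], [0.983, -0.183, -0.001], [-0.001, -0.002, -1.0]]
force: [0.0, 0.4, 0.6]
width: 0.327
finger_force: 0.0
[0.03 0.1  4.04]
[0.43966044 0.05592828 0.12536151] 0.87
```

View pics/wrist4.png

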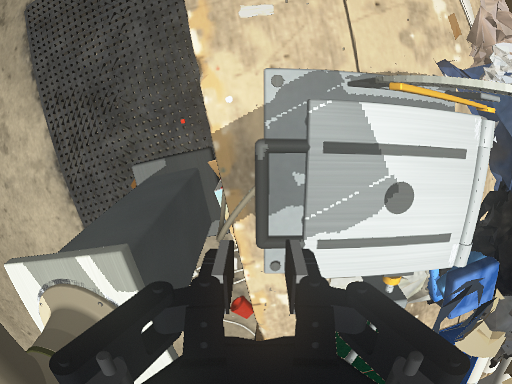

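The wrist view shows the bar at column 263, rows 145–245, and the fingers' midline at about column 259. I check the bar position.

```bash
python3 - <<'E'
from h import *
np.set_printoptions(precision=4,suppress=True)
p=arm.grab_frame("wrist");f=p["fx"];C=-p["R"].T@p["t"]
for u,v in((263,160),(263,195),(263,230),(306,195),(262,142),(262,247)):
    x,y=u-p["cx"],v-p["cy"];R=np.hypot(x,y)+1e-9;th=R/f
    ray=p["R"].T@np.array([x/R*np.sin(th),y/R*np.sin(th),np.cos(th)])
    print(u,v,C+ray*(.105-C[2])/ray[2],(C+ray*p["z_map"][v,u]/np.cos(th)))
print(togo([.3716,.2416,.083]))
E
```

```text
263 160 [0.3784 0.2715 0.105 ] [0.3784 0.2715 0.1047]
263 195 [0.373  0.2414 0.105 ] [0.373  0.2415 0.1055]
263 230 [0.3671 0.2087 0.105 ] [0.3672 0.2093 0.1063]
306 195 [0.4096 0.2346 0.105 ] [0.4096 0.2349 0.1059]
262 142 [0.3803 0.2866 0.105 ] [0.3804 0.2868 0.1064]
262 247 [0.3631 0.1917 0.105 ] [0.3631 0.1913 0.1042]
[0.02 0.06 4.07]
```

```bash
python3 -m creep '[{"delta_pos":[0,0.1,0.9],"spin":0},{"delta_pos":[0,0,0.9],"spin":0},{"delta_pos":[0,0,0.8],"spin":0},{"delta_pos":[0,0,0.5],"spin":0},{"delta_pos":[0,0,0.5],"spin":0}]' 30
python3 -m creep '[{"delta_pos":[0,0,0.42],"spin":0},{"delta_pos":[0,0,0],"spin":0},{"delta_pos":[0,0,0],"spin":0}]' 
python3 -m creep '[{"delta_pos":[0,0,0],"spin":0},{"delta_pos":[0,0,0],"spin":0},{"delta_pos":[0,0,0],"spin":0},{"delta_pos":[0,0,0],"spin":0}]' 10 50
```

```text
time: 9.18
position: [0.3722, 0.2406, 0.0958]
tcp_rot: [[0.183, 0.983, 0.0], [0.983, -0.183, 0.0], [0.0, 0.0, -1.0]]
force: [0.1, 0.0, 0.7]
width: 0.352
finger_force: 0.0
time: 9.43
position: [0.3723, 0.2407, 0.0841]
tcp_rot: [[0.183, 0.983, -0.0], [0.983, -0.183, -0.0], [-0.0, -0.0, -1.0]]
force: [-0.0, 0.1, 1.5]
width: 0.353
finger_force: 0.0
time: 9.77
position: [0.3717, 0.2411, 0.0847]
tcp_rot: [[0.183, 0.983, -0.0], [0.983, -0.183, 0.001], [0.001, -0.0, -1.0]]
force: [-5.9, 1.1, 6.1]
width: 0.126
finger_force: 32.2
```

```bash
python3 -m creep '[{"delta_pos":[0,0.01,-0.38],"spin":0},{"delta_pos":[0,0.03,-0.38],"spin":0},{"delta_pos":[0,0.05,-0.38],"spin":0},{"delta_pos":[0,0.06,-0.37],"spin":0},{"delta_pos":[0,0.09,-0.37],"spin":0}]' 8 70
python3 -m creep '[{"delta_pos":[0,0.1,-0.37],"spin":0},{"delta_pos":[0,0.12,-0.36],"spin":0},{"delta_pos":[0,0.14,-0.35],"spin":0},{"delta_pos":[0,0.16,-0.35],"spin":0},{"delta_pos":[0,0.17,-0.34],"spin":0}]'
python3 -m creep '[{"delta_pos":[0,0,0],"spin":0},{"delta_pos":[0,0,0],"spin":0},{"delta_pos":[0,0,0],"spin":0}]'
python3 - <<'E'
from h import *
np.set_printoptions(precision=4,suppress=True)
c=np.array([.497,.219]);yaw=np.radians(-10.5);ux=np.array([np.cos(yaw),np.sin(yaw)]);uy=np.array([-ux[1],ux[0]])
for n in("top","scene"):
    p=arm.grab_frame(n);cv2.imwrite(f"pics/{n}5.png",p["frame"])
    P=cloud(p,np.ones((384,512),bool));q=P[:,:2]-c;X=q@ux;Y=q@uy;Z=P[:,2]
    hx,hz=.1,.1
    for nm,m in(("table",(abs(Y)<.075)&(Z>.115)&(X>-.05)&(X<.08)&(Z<.25)),("arm",(Y>.087)&(Y<.1)&(Z>.115)&(X<.07)&(X>-.08)&(Z<.24))):
        if m.sum()<20: continue
        for _ in range(6):
            k=np.polyfit(X[m],Z[m],1);r=abs(Z-np.polyval(k,X));m=m&(r<max(.003,1.5*r[m].std()))
        print(n,nm,m.sum(),np.arctan(-k[0]),np.polyval(k,.1),r[m].std())
cv2.imwrite("pics/c5.png",cv2.resize(p["frame"][100:260,220:420],(750,600)))
E
```

```text
time: 10.18
position: [0.378, 0.2398, 0.1404]
tcp_rot: [[0.183, 0.983, -0.002], [0.983, -0.183, 0.001], [0.0, -0.003, -1.0]]
force: [-3.8, 5.1, -7.5]
width: 0.115
finger_force: 67.4
time: 10.6
position: [0.3971, 0.2364, 0.1931]
tcp_rot: [[0.182, 0.983, -0.006], [0.983, -0.182, 0.001], [0.0, -0.007, -1.0]]
force: [-8.1, 5.4, -4.9]
width: 0.113
finger_force: 66.2
time: 10.85
position: [0.398, 0.2363, 0.1945]
tcp_rot: [[0.182, 0.983, -0.003], [0.983, -0.182, 0.001], [0.001, -0.003, -1.0]]
force: [-11.2, 2.6, 9.7]
width: 0.108
finger_force: 68.1
top table 3710 0.4886554061487072 0.10622614941324046 0.0007212656458917431
top arm 105 0.5775483919670229 0.10339757223444472 0.0007028481584174648
scene arm 55 0.573434698542451 0.09870697696944743 0.0008829280816819478
```

View pics/c5.png

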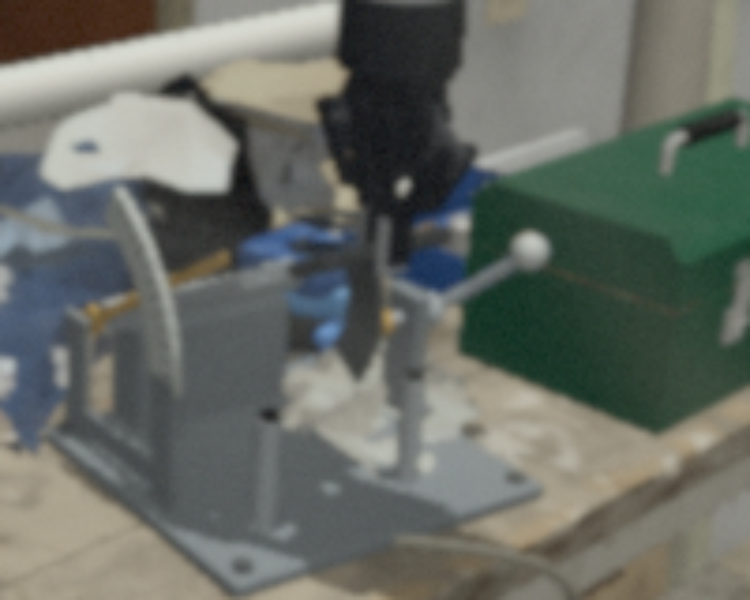

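The table (0.489) is just below the preset arm (about 0.575), and the lever is still slack. I raise the remainder.

```bash
python3 -m creep '[{"delta_pos":[0,0.1,-0.18],"spin":0},{"delta_pos":[0,0.1,-0.18],"spin":0},{"delta_pos":[0,0.11,-0.18],"spin":0},{"delta_pos":[0,0,0],"spin":0},{"delta_pos":[0,0,0],"spin":0}]'
cat > m.py <<'E'
from h import *
c=np.array([.497,.219]);yaw=np.radians(-10.5);ux=np.array([np.cos(yaw),np.sin(yaw)]);uy=np.array([-ux[1],ux[0]])
p=arm.grab_frame("top");P=cloud(p,np.ones((384,512),bool));q=P[:,:2]-c;X=q@ux;Y=q@uy;Z=P[:,2]
for nm,m in(("table",(abs(Y)<.075)&(Z>.115)&(X>-.05)&(X<.08)&(Z<.25)),("arm",(Y>.087)&(Y<.1)&(Z>.115)&(X<.07)&(X>-.08)&(Z<.24))):
    for _ in range(6):
        k=np.polyfit(X[m],Z[m],1);r=abs(Z-np.polyval(k,X));m=m&(r<max(.003,1.5*r[m].std()))
    print(nm,m.sum(),np.arctan(-k[0]),np.polyval(k,.1))
E
python3 m.py
```

```text
time: 11.37
position: [0.4065, 0.2347, 0.2101]
tcp_rot: [[0.182, 0.983, -0.004], [0.983, -0.182, 0.001], [0.001, -0.005, -1.0]]
force: [-12.4, 4.4, 4.8]
width: 0.111
finger_force: 66.7
table 3601 0.5652232160645918 0.10657062903582405
arm 107 0.5753817187319388 0.10388217427882833
```

```bash
python3 -m creep '[{"delta_pos":[0,0,0],"spin":0},{"delta_pos":[0,0,0],"spin":0},{"delta_pos":[0,0,0],"spin":0},{"delta_pos":[0,0,0],"spin":0}]' 20 20
python3 m.py
python3 -m creep '[{"delta_pos":[0,0,-0.2],"spin":0},{"delta_pos":[0,0,-0.4],"spin":0},{"delta_pos":[0,0,-0.4],"spin":0},{"delta_pos":[0,0,-0.4],"spin":0},{"delta_pos":[0,0,0],"spin":0}]'
python3 m.py
```

```text
time: 11.75
position: [0.4089, 0.2339, 0.2098]
tcp_rot: [[0.183, 0.983, 0.001], [0.983, -0.183, 0.0], [0.0, 0.001, -1.0]]
force: [-0.1, 0.4, 0.1]
width: 0.232
finger_force: 0.0
table 3543 0.5648736365072976 0.10666295607158893
arm 109 0.5735177904115611 0.10414079755560247
time: 12.22
position: [0.4096, 0.2342, 0.2539]
tcp_rot: [[0.183, 0.983, 0.004], [0.983, -0.183, 0.001], [0.002, 0.004, -1.0]]
force: [-0.5, 0.3, 0.1]
width: 0.232
finger_force: 0.0
table 3564 0.5660304842444878 0.10648740235431767
arm 110 0.5739751827757786 0.10393140327245137
```

```bash
python3 -m creep '[{"delta_pos":[0,0,-0.5],"spin":0},{"delta_pos":[-0.9,0.23,-0.3],"spin":0},{"delta_pos":[-0.9,0.23,0],"spin":0},{"delta_pos":[-0.9,0.23,0],"spin":0},{"delta_pos":[-0.9,0.23,0],"spin":0}]' 44 >/dev/null
python3 -m creep '[{"delta_pos":[-0.9,0.23,0],"spin":0},{"delta_pos":[-0.9,0.23,0],"spin":0},{"delta_pos":[-0.52,0.2,0],"spin":0},{"delta_pos":[0,0,0.8],"spin":0},{"delta_pos":[0,0,0.7],"spin":0}]'
python3 -m creep '[{"delta_pos":[0,0,0],"spin":0},{"delta_pos":[0,0,0],"spin":0},{"delta_pos":[0,0,0],"spin":0}]'
python3 - <<'E'
from h import *
np.set_printoptions(precision=4,suppress=True)
print(togo([.4236,.0511,.1364]))
p=arm.grab_frame("wrist"); f=p["fx"];cv2.imwrite("pics/w6.png",p["frame"])
c=cv2.HoughCircles(cv2.GaussianBlur(p["frame"].max(2),(3,3),0)[190:330,200:330],cv2.HOUGH_GRADIENT,1,20,param1=80,param2=12,minRadius=8,maxRadius=24)
for u,v,r in c[0][:4]:
    u+=200;v+=190;x,y=u-p["cx"],v-p["cy"];R=np.hypot(x,y);th=R/f
    ray=p["R"].T@np.array([x/R*np.sin(th),y/R*np.sin(th),np.cos(th)]);C=-p["R"].T@p["t"]
    print(u,v,r, C+ray*(p["z_map"][int(v),int(u)]/np.cos(th)+.013))
E
```

```text
time: 13.1
position: [0.423, 0.0497, 0.2294]
tcp_rot: [[0.185, 0.983, 0.001], [0.983, -0.185, -0.0], [-0.0, 0.001, -1.0]]
force: [-0.3, 0.3, -1.4]
width: 0.513
finger_force: 0.0
time: 13.35
position: [0.4232, 0.0507, 0.2313]
tcp_rot: [[0.182, 0.983, 0.001], [0.983, -0.182, -0.0], [-0.0, 0.001, -1.0]]
force: [0.4, -0.9, 0.3]
width: 0.513
finger_force: 0.0
[0.01 0.01 3.16]
257.5 206.5 12.7 [0.4212 0.0474 0.1476]
292.5 200.5 21.0 [ 0.4586 -0.0116 -0.0111]
```

View pics/w6.png

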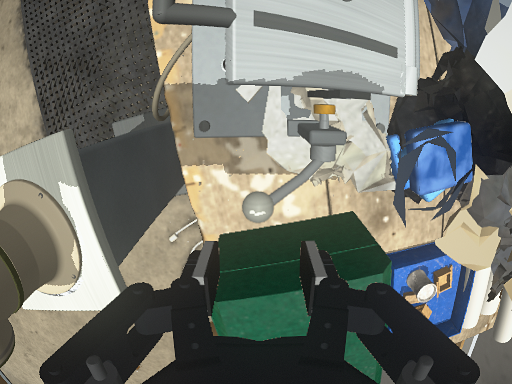

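The knob is centred ahead of the fork at pixel (257,206), with the lever near its slack stop. I descend, close the fork and swing back.

```bash
python3 -m creep '[{"delta_pos":[0,-0.03,0.8],"spin":0},{"delta_pos":[0,-0.03,0.8],"spin":0},{"delta_pos":[0,0,0.8],"spin":0},{"delta_pos":[0,0,0.5],"spin":0},{"delta_pos":[0,0,0.35],"spin":0}]'
python3 -m creep '[{"delta_pos":[0,0,0],"spin":0},{"delta_pos":[0,0,0],"spin":0},{"delta_pos":[0,0,0],"spin":0},{"delta_pos":[0,0,0],"spin":0}]' 31 20
python3 -m creep '[{"delta_pos":[0,0.23,-0.19],"spin":0},{"delta_pos":[0,0.23,-0.2],"spin":0},{"delta_pos":[0,0.26,-0.15],"spin":0},{"delta_pos":[0,0.27,-0.14],"spin":0},{"delta_pos":[0,0,0],"spin":0}]'
python3 -m creep '[{"delta_pos":[0,0.19,-0.08],"spin":0},{"delta_pos":[0,0.19,-0.06],"spin":0},{"delta_pos":[0,0.19,-0.04],"spin":0},{"delta_pos":[0,0,0],"spin":0},{"delta_pos":[0,0,0],"spin":0}]'
```

```text
time: 13.82
position: [0.4211, 0.0512, 0.1323]
tcp_rot: [[0.182, 0.983, -0.0], [0.983, -0.182, 0.0], [-0.0, -0.0, -1.0]]
force: [-0.5, 0.3, 0.5]
width: 0.517
finger_force: 0.7
time: 14.15
position: [0.4243, 0.0505, 0.1353]
tcp_rot: [[0.182, 0.983, 0.009], [0.983, -0.182, -0.002], [0.0, 0.009, -1.0]]
force: [8.1, -1.1, 2.4]
width: 0.367
finger_force: 3.8
time: 14.57
position: [0.4498, 0.046, 0.155]
tcp_rot: [[0.182, 0.983, -0.004], [0.983, -0.182, 0.001], [0.0, -0.004, -1.0]]
force: [-9.9, 1.9, 7.0]
width: 0.365
finger_force: 5.1
time: 14.98
position: [0.4671, 0.0427, 0.1598]
tcp_rot: [[0.182, 0.983, -0.001], [0.983, -0.182, 0.0], [0.0, -0.001, -1.0]]
force: [-2.4, 2.3, 2.6]
width: 0.363
finger_force: 1.9
```

```bash
python3 -m creep '[{"delta_pos":[0,0.06,-0.01],"spin":0},{"delta_pos":[0,0.06,-0.01],"spin":0},{"delta_pos":[0,0.06,-0.01],"spin":0},{"delta_pos":[0,0.06,-0.01],"spin":0},{"delta_pos":[0,0.06,0],"spin":0}]' | grep -E "pos|force"
python3 -m creep '[{"delta_pos":[0,0.04,0],"spin":0},{"delta_pos":[0,0.04,0],"spin":0},{"delta_pos":[0,0.04,0],"spin":0}]' | grep -E "pos|force"
python3 -m creep '[{"delta_pos":[0,0.04,0],"spin":0},{"delta_pos":[0,0.04,0],"spin":0},{"delta_pos":[0,0.04,0],"spin":0}]' | grep -E "pos|force"
```

```text
position: [0.4753, 0.0412, 0.1608]
force: [-7.2, 1.8, 6.6]
finger_force: 4.0
position: [0.4789, 0.0405, 0.1607]
force: [-6.5, 1.2, 5.1]
finger_force: 3.6
position: [0.4825, 0.0398, 0.1607]
force: [-7.3, 1.2, 6.2]
finger_force: 3.6
```

```bash
cat > tq.py <<'E'
from h import *
o=arm.observe();P=np.array(o["position"]);F=np.array(o["force"])
x=.039+((P[:2]-[.5227,.029])@[.983,-.182])-.0025; ph=np.arcsin(x/.09)
Fp=-(F[:2]@[.983,-.182]); print("th %.3f Fp %.1f Fz %.1f T %.3f"%(.45-ph,Fp,F[2],.09*np.cos(ph)*Fp+(x-.013)*F[2]))
E
python3 -m creep '[{"delta_pos":[0,0.04,0],"spin":0},{"delta_pos":[0,0.04,0],"spin":0},{"delta_pos":[0,0.04,0],"spin":0}]' >/dev/null; python3 tq.py
python3 -m creep '[{"delta_pos":[0,0.04,0],"spin":0},{"delta_pos":[0,0.04,0],"spin":0},{"delta_pos":[0,0.04,0],"spin":0}]' >/dev/null; python3 tq.py
```

```text
th 0.465 Fp 6.2 Fz 4.4 T 0.492
th 0.424 Fp 6.6 Fz 4.8 T 0.538
```

```bash
python3 -m creep '[{"delta_pos":[0,0.04,0],"spin":0},{"delta_pos":[0,0.04,0.01],"spin":0},{"delta_pos":[0,0.04,0],"spin":0}]' >/dev/null; python3 tq.py
python3 -m creep '[{"delta_pos":[0,0.04,0.01],"spin":0},{"delta_pos":[0,0.04,0],"spin":0},{"delta_pos":[0,0.04,0],"spin":0}]' >/dev/null; python3 tq.py
```

```text
th 0.384 Fp 6.0 Fz 4.9 T 0.502
th 0.343 Fp 5.7 Fz 5.1 T 0.492
```

```bash
python3 -m creep '[{"delta_pos":[0,0.04,0.01],"spin":0},{"delta_pos":[0,0.04,0],"spin":0},{"delta_pos":[0,0.04,0.01],"spin":0}]' >/dev/null; python3 tq.py
```

```text
th 0.302 Fp 5.9 Fz 5.2 T 0.531
```

```bash
python3 -m creep '[{"delta_pos":[0,0.04,0.01],"spin":0},{"delta_pos":[0,0.04,0.01],"spin":0},{"delta_pos":[0,0.04,0.01],"spin":0}]' >/dev/null; python3 tq.py
```

```text
th 0.261 Fp 4.8 Fz 3.3 T 0.433
```

```bash
python3 -m creep '[{"delta_pos":[0,0.04,0.01],"spin":0},{"delta_pos":[0,0.04,0.01],"spin":0},{"delta_pos":[0,0.04,0.01],"spin":0}]' >/dev/null; python3 tq.py
```

```text
th 0.220 Fp 6.0 Fz 4.3 T 0.558
```

```bash
python3 -m creep '[{"delta_pos":[0,0.04,0.01],"spin":0},{"delta_pos":[0,0.04,0.01],"spin":0},{"delta_pos":[0,0.04,0.01],"spin":0}]' >/dev/null; python3 tq.py
```

```text
th 0.179 Fp 5.3 Fz 4.5 T 0.512
```

```bash
python3 -m creep '[{"delta_pos":[0,0.04,0.01],"spin":0},{"delta_pos":[0,0.04,0.01],"spin":0},{"delta_pos":[0,0.04,0.01],"spin":0}]' >/dev/null; python3 tq.py
```

```text
th 0.137 Fp 4.6 Fz 5.4 T 0.474
```

```bash
python3 -m creep '[{"delta_pos":[0,0.04,0.02],"spin":0},{"delta_pos":[0,0.04,0.02],"spin":0},{"delta_pos":[0,0.04,0.02],"spin":0}]' |grep pos; python3 tq.py
```

```text
position: [0.5181, 0.0332, 0.1541]
th 0.095 Fp 6.2 Fz 5.7 T 0.623
```

```bash
python3 -m creep '[{"delta_pos":[0,0.04,0.02],"spin":0},{"delta_pos":[0,0.04,0.02],"spin":0},{"delta_pos":[0,0.04,0.02],"spin":0}]' >/dev/null; python3 tq.py
```

```text
th 0.053 Fp 6.0 Fz 4.6 T 0.601
```

```bash
python3 -m creep '[{"delta_pos":[0,0.04,0.02],"spin":0},{"delta_pos":[0,0.04,0.02],"spin":0}]' >/dev/null; python3 tq.py
```

```text
th 0.024 Fp 6.7 Fz 4.9 T 0.669
```

```bash
python3 -m creep '[{"delta_pos":[0,0.04,0.02],"spin":0},{"delta_pos":[0,0.04,0.02],"spin":0}]' >/dev/null; python3 tq.py
```

```text
th -0.005 Fp 7.1 Fz 6.1 T 0.739
```

```bash
python3 -m creep '[{"delta_pos":[0,0.04,0.02],"spin":0},{"delta_pos":[0,0.04,0.02],"spin":0}]' >/dev/null; python3 tq.py
```

```text
th -0.035 Fp 7.7 Fz 7.5 T 0.832
```

```bash
python3 -m creep '[{"delta_pos":[0,0.04,0.02],"spin":0}]' >/dev/null; python3 tq.py
```

```text
th -0.049 Fp 8.1 Fz 7.5 T 0.868
```

```bash
python3 -m creep '[{"delta_pos":[0,0.04,0.02],"spin":0}]' >/dev/null; python3 tq.py
```

```text
th -0.064 Fp 8.3 Fz 8.9 T 0.930
```

```bash
python3 -m creep '[{"delta_pos":[0,0.04,0.02],"spin":0}]' >/dev/null; python3 tq.py
```

```text
th -0.079 Fp 8.4 Fz 8.0 T 0.910
```

```bash
python3 -m creep '[{"delta_pos":[0,0.04,0.02],"spin":0}]' >/dev/null; python3 tq.py
```

```text
th -0.094 Fp 8.3 Fz 7.8 T 0.902
```

```bash
python3 -m creep '[{"delta_pos":[0,0.04,0.02],"spin":0}]' |grep -E "pos|force|width"; python3 tq.py
python3 - <<'E'
from h import *
p=arm.grab_frame("wrist");cv2.imwrite("pics/w7.png",p["frame"][100:360,100:420])
E
```

```text
position: [0.5343, 0.0302, 0.146]
force: [-8.2, 0.9, 8.3]
width: 0.365
finger_force: 5.9
th -0.109 Fp 8.2 Fz 8.3 T 0.916
```

View pics/w7.png

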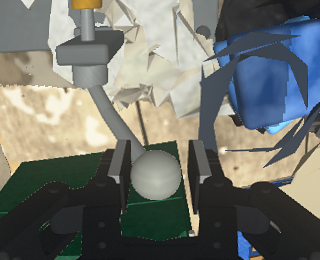

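The fork's near finger has the knob at crop (155,175), but its tip may be touching the lever rod. I'll back off, raise 8 mm and push on the ball itself.

```bash
python3 -m creep '[{"delta_pos":[0,-0.1,0],"spin":0},{"delta_pos":[0,0,-0.28],"spin":0},{"delta_pos":[0,0,0],"spin":0},{"delta_pos":[0,0,0],"spin":0}]' |grep -E "pos|force"
python3 m.py
python3 - <<'E'
from h import *
np.set_printoptions(precision=4,suppress=True)
p=arm.grab_frame("wrist"); f=p["fx"]
c=cv2.HoughCircles(cv2.GaussianBlur(p["frame"].max(2),(3,3),0)[230:330,200:330],cv2.HOUGH_GRADIENT,1,20,param1=80,param2=12,minRadius=15,maxRadius=35)
for u,v,r in c[0][:3]:
    u+=200;v+=230;x,y=u-p["cx"],v-p["cy"];R=np.hypot(x,y);th=R/f
    ray=p["R"].T@np.array([x/R*np.sin(th),y/R*np.sin(th),np.cos(th)]);C=-p["R"].T@p["t"]
    print(u,v,r, C+ray*(p["z_map"][int(v),int(u)]/np.cos(th)+.013))
E
python3 -m creep '[{"delta_pos":[0,0.07,0],"spin":0},{"delta_pos":[0,0,0],"spin":0}]'|grep -E "pos|force"
```

```text
position: [0.5326, 0.0303, 0.1542]
force: [-0.3, -0.0, 0.1]
finger_force: 0.0
table 3901 0.5661109259974824 0.10643513598049144
arm 112 0.5708722695143504 0.10429512848483392
260.5 263.5 26.7 [0.5326 0.0286 0.1607]
212.5 267.5 27.2 [0.5108 0.0387 0.1746]
269.5 311.5 23.2 [ 0.5265 -0.0457  0.1144]
position: [0.5343, 0.0299, 0.1532]
force: [-0.4, -0.8, 1.2]
finger_force: 0.0
```

```bash
python3 -m creep '[{"delta_pos":[0,0.03,0.01],"spin":0},{"delta_pos":[0,0.03,0.01],"spin":0}]' |grep pos; python3 tq.py
```

```text
position: [0.5356, 0.0297, 0.1526]
th -0.127 Fp 4.5 Fz 4.0 T 0.484
```

```bash
python3 -m creep '[{"delta_pos":[0,0.03,0.01],"spin":0}]'|grep pos; python3 tq.py
```

```text
position: [0.5359, 0.0297, 0.1523]
th -0.130 Fp 8.1 Fz 6.8 T 0.859
```

```bash
python3 -m creep '[{"delta_pos":[0,0.03,0.01],"spin":0}]'|grep pos; python3 tq.py
```

```text
position: [0.5365, 0.0296, 0.1521]
th -0.139 Fp 7.6 Fz 5.8 T 0.781
```

```bash
python3 -m creep '[{"delta_pos":[0,0.03,0.02],"spin":0}]'|grep pos; python3 tq.py
```

```text
position: [0.5374, 0.0294, 0.1515]
th -0.150 Fp 9.2 Fz 6.7 T 0.936
```

```bash
python3 -m creep '[{"delta_pos":[0,0.03,0.02],"spin":0}]'|grep pos; python3 tq.py
```

```text
position: [0.5382, 0.0293, 0.1509]
th -0.162 Fp 7.7 Fz 6.7 T 0.830
```

```bash
python3 -m creep '[{"delta_pos":[0,0.03,0.02],"spin":0}]'|grep pos; python3 tq.py
```

```text
position: [0.5391, 0.0292, 0.1503]
th -0.174 Fp 8.5 Fz 6.4 T 0.877
```

```bash
python3 -m creep '[{"delta_pos":[0,0.03,0.02],"spin":0},{"delta_pos":[0,0.03,0.02],"spin":0}]'|grep pos; python3 tq.py
```

```text
position: [0.5409, 0.0288, 0.1492]
th -0.199 Fp 9.3 Fz 7.7 T 0.985
```

```bash
python3 -m creep '[{"delta_pos":[0,0.03,0.02],"spin":0}]'|grep pos; python3 tq.py
```

```text
position: [0.5417, 0.0287, 0.1486]
th -0.211 Fp 7.9 Fz 6.7 T 0.848
```

```bash
python3 -m creep '[{"delta_pos":[0,0.03,0.02],"spin":0}]'|grep pos; python3 tq.py
```

```text
position: [0.5426, 0.0286, 0.148]
th -0.224 Fp 9.0 Fz 5.9 T 0.891
```

```bash
python3 -m creep '[{"delta_pos":[0,0.03,0.02],"spin":0}]'|grep pos; python3 tq.py
```

```text
position: [0.5435, 0.0284, 0.1474]
th -0.236 Fp 8.8 Fz 7.1 T 0.925
```

```bash
python3 -m creep '[{"delta_pos":[0,0.03,0.02],"spin":0}]'|grep pos; python3 tq.py
```

```text
position: [0.5443, 0.0283, 0.1468]
th -0.249 Fp 10.3 Fz 6.8 T 1.015
```

```bash
python3 -m creep '[{"delta_pos":[0,0.03,0.02],"spin":0}]'|grep pos; python3 tq.py
```

```text
position: [0.5452, 0.0281, 0.1462]
th -0.261 Fp 10.0 Fz 7.5 T 1.024
```

Torque is about 1.0 N m, so the clamp is firm. I back off and retreat.

```bash
python3 -m creep '[{"delta_pos":[0,-0.08,0],"spin":0},{"delta_pos":[0,0,0],"spin":0},{"delta_pos":[0,0,0],"spin":0},{"delta_pos":[0,0,0],"spin":0},{"delta_pos":[0,0,0],"spin":0}]' 46 |grep -E "pos|force"
python3 -m creep '[{"delta_pos":[0,0,-0.3],"spin":0},{"delta_pos":[0,0,-0.6],"spin":0},{"delta_pos":[0,0,-0.9],"spin":0},{"delta_pos":[0,0,-0.9],"spin":0},{"delta_pos":[0,0,-0.9],"spin":0}]' |grep -E "pos|force"
python3 -m creep '[{"delta_pos":[0,0,0],"spin":0},{"delta_pos":[0,0,0],"spin":0},{"delta_pos":[0,0,0],"spin":0}]' |grep -E "time|pos|force"
python3 m.py
python3 - <<'E'
from h import *
p=arm.grab_frame("wrist");cv2.imwrite("pics/w8.png",p["frame"])
f=p["fx"]
c=cv2.HoughCircles(cv2.GaussianBlur(p["frame"].max(2),(3,3),0)[180:330,200:330],cv2.HOUGH_GRADIENT,1,20,param1=80,param2=12,minRadius=9,maxRadius=25)
for u,v,r in c[0][:3]:
    u+=200;v+=180;x,y=u-p["cx"],v-p["cy"];R=np.hypot(x,y);th=R/f
    ray=p["R"].T@np.array([x/R*np.sin(th),y/R*np.sin(th),np.cos(th)]);C=-p["R"].T@p["t"]
    print(u,v,r, C+ray*(p["z_map"][int(v),int(u)]/np.cos(th)+.013))
E
```

```text
position: [0.5442, 0.0281, 0.1461]
force: [-0.2, -0.4, -0.2]
finger_force: 0.0
position: [0.5439, 0.0282, 0.2561]
force: [-0.0, 0.4, -1.2]
finger_force: 0.0
time: 22.47
position: [0.5438, 0.0282, 0.2538]
force: [-0.4, 0.1, 0.3]
finger_force: 0.0
table 3927 0.5663594042106077 0.10642683769550351
arm 111 0.5747114391570364 0.10395943810433134
257.5 198.5 15.5 [0.54158696 0.02623767 0.15368365]
284.5 216.5 21.0 [ 0.56419114 -0.06548185 -0.01228891]
292.5 189.5 16.6 [ 0.58213246 -0.02641553 -0.01368623]
```

View pics/w8.png

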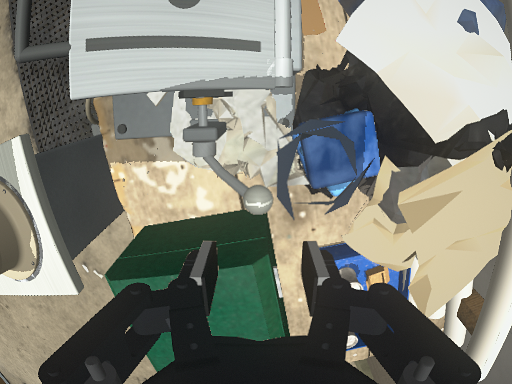

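The knob stayed at pixel (257,199), the table is at 0.566 against the arm's 0.575, and the gripper is clear. I hand it in.

```bash
python3 -c "
from station import arm
print(arm.finish_job())"
```

```text
the job is handed in; nothing more can be done
None
```

I handed the job in at about 22 s (limit 72 s), with no verdict returned: the table is at 0.566 rad against the preset arm's 0.575, the clamp was nipped to about 1.0 N m by feel, and the arm and bystanders were not touched.

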